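# Lid the snack tub and slide it to the next stop

### The job

Put the lid of the same colour on the snack tub that stands in the carrier at the first stop of the slide rail, so that it sits flat all round. Then push the carrier by its grey handle along the rail to the next stop, the green one under the glass shelf, so that it clicks in there and never runs past it. Do not bang into the glass shelf, and leave the other tub, the other lid and everything else on the counter where they are.

Things in the scene. Friction and masses are not known exactly. Their poses are not given: they have to be found in the camera images.
- rail: aluminium slide rail fixed on the counter, its x axis pointing roughly to the robot's left; 420 mm long (x -115 to 305 mm), 132 mm wide, 18 mm high, end blocks 26 mm high. Origin: on the counter below the first stop. Three sprung stops along x: first (white marks) at 0, second (green) at 175 mm, third (red) at 235 mm
- carrier (a joint): how far the white carrier has slid along the rail's +x, in m: 0 at the first stop, where it starts, 0.175 at the second stop, 0.235 at the third; range -0.006 to 0.238. A sprung ball clicks into each stop and centres the carrier when it is within about 4 mm; about 4 to 6 N moves it out of or into a stop, about 1 N in between
- nest (a point): centre of the carrier's square nest floor, where a tub stands, 30 mm above the counter; moves with the carrier, axes as the rail's. The nest is 88 mm square inside, with lips 10 mm high; the carrier is 96 x 96 mm
- shelf: clear glass shelf fixed over the second and third stops. Origin and axes as rail. Glass from x 70 to 270 mm, y -75 to 75 mm, underside 190 mm and top 200 mm above the counter; two posts 14 x 12 mm at x 220, y -67 and 67 mm. At the second stop the handle is wholly under the glass (x 91 to 115 mm): the tool must lean, fingers pointing along +x under the edge, to push it there
- riser: round wooden riser fixed on the counter, 120 mm across, 30 mm high; origin at the centre of its underside. The other tub stands on it
- grip (a point): centre of the top face of the carrier's grey handle, 75 mm above the counter. The handle is a block 24 x 24 mm standing from 30 to 75 mm above the counter on a neck behind the nest (on its -x side, the end away from the shelf); its axis is 72 mm behind nest along the rail. Moves with the carrier, axes as the rail's
- tub_blue: open round blue snack tub filled with biscuits; outside diameter 84 mm, height 60 mm, wall 4 mm (mouth 76 mm across). Origin: centre of its underside, z up. One of the two tubs stands in the carrier's nest, the other on the wooden riser; which is which changes.
- lid_blue: round blue lid lying plug-down: plug 69 mm across, 6 mm deep, lower edge bevelled; flange 88 mm across, 5 mm thick; upright round knob 24 mm across, 28 mm high on top (39 mm overall). Origin: centre of the plug's underside, z up; flange top 11 mm and knob top 39 mm above it. Seated on its tub, the flange lies on the rim and the origin is 54 mm above the tub's
- tub_yellow: open round yellow snack tub filled with biscuits; outside diameter 84 mm, height 60 mm, wall 4 mm (mouth 76 mm across). Origin: centre of its underside, z up. One of the two tubs stands in the carrier's nest, the other on the wooden riser; which is which changes.
- lid_yellow: round yellow lid lying plug-down: plug 69 mm across, 6 mm deep, lower edge bevelled; flange 88 mm across, 5 mm thick; upright round knob 24 mm across, 28 mm high on top (39 mm overall). Origin: centre of the plug's underside, z up; flange top 11 mm and knob top 39 mm above it. Seated on its tub, the flange lies on the rim and the origin is 54 mm above the tub's
- bottle: clear water bottle with a blue cap, 60 mm across and 190 mm high; origin at the centre of its underside. To be left alone
- can: red drink can, 66 mm across and 115 mm high; origin at the centre of its underside. To be left alone
- packet: orange biscuit packet, 100 x 45 x 30 mm, lying flat; origin at the centre of its underside. To be left alone
- mug: white mug of pens, 76 mm across, 95 mm high, pens to 150 mm; origin at the centre of its underside. To be left alone
Things that resemble listed ones, but are neither listed nor needed, are in the scene too. Leave any red or turquoise look-alike of the lid_blue alone.

How it is judged:
By the outcome, as a careful person would: the job done as asked, in the order asked, and still so for the second after the job is handed in, with the robot touching nothing.
It also fails if it takes over 59 s, if anything falls off the work surface, if the arm or the gripper's body presses on something with over 40 N, if the wrist force passes 120 N, or if a joint passes its speed limit or range.

### The arm

A 7-joint arm with a two-finger parallel gripper is mounted at the origin on the work surface. World frame = base frame: x ahead of the robot, y to its left, z up, the work surface at z = 0. Lengths are in m, angles in rad, forces in N, time in s.
With the tool pointing down it reaches from about 0.4 to 0.85 m from the base axis. Payload 10.4 kg.
Tool frame: the origin (TCP) lies between the finger pads; the fingertips stand manip.tip_extent ahead of it and the grasp point (between the pads) lies 6 mm ahead of it (manip.tip_extent is the distance from the TCP to the fingertips, in m); z points along the fingers, y is the line along which they close (so a half turn about z gives the same grasp; the last joint's range is limited). The gripper opens to 85 mm and grips with 20 to 120 N. Pads are 22 mm wide; open, the fingers measure 114 mm over their backs; the gripper's body (76 mm by 85 mm) begins 54 mm behind the grasp point. The pads swing forward as they close: fully open they stand 13 mm farther back than shut.
Start: joints at [1.148, 0.332, -0.065, 1.46, 0.022, 1.35, -0.088], TCP at [0.243, -0.576, 0.256] pointing down, gripper open.
Joint ranges: [-2.6, 2.6], [-0.5, 2.12], [-1.47, 1.34], [0.16, 2.42], [-1.27, 4.41], [0.06, 2.06], [-2.6, 2.6]. Speed limits (rad/s): [2.22, 2.22, 2.79, 2.79, 3.14, 3.14, 3.14].

### API

Orientations are given as a unit quaternion [x, y, z, w].
In Python, from workcell import get_obs, optics, workorder, manip gives the robot as it stands.
- The arm moves only by the tool jog_arm, never from a script. Its argument "increments" is a list of rows, each a list of 7 numbers: the shift along the tool's x, y, z in m, then the turn, a rotation vector about the tool's x, y, z in rad, then the opening, from -1 (shut) to 1 (fully open). A call has 1 to 5 rows; each row is the pose to reach, as a shift and turn from the pose commanded when the call began, along the tool's axes at that moment; what a row does not reach only later rows make up. A row lasts 1/12 s, in which the tool goes at most 41.7 mm and 7.16 degrees, less where a joint would pass 70% of its speed; a pose out of reach is approached as far as the arm can. A call with a gripper value outside its range is refused whole. The fingers move at their own pace and stop on an object; "grip_force" is the grip in N (left out, the last holds). Time passes only in rows, so rows that repeat a pose let the fingers close. It gives the time, the measured TCP pose, the force, the opening and the grip force at its end, in the units of the state.
- get_obs(): the state, without advancing time (a new reading comes with each control period).
- optics.camera(name): name is "scene" or "top" or "wrist"; returns a dict with "color" (420x560x3 uint8, red, green, blue), "depth" (420x560 float32, m along the optical axis (not along the pixel's ray), 0 where there is no reading), "K" (3x3 intrinsics, pixels), "R" (3x3) and "t" (3): a world point X has camera coordinates R X + t. Camera axes: x right, y down, z forward; pixel columns grow to the right and rows downward; lengths in m; the calibration is good to about 2 mm. The wrist camera is an equidistant fisheye: a pixel r from the principal point sees the ray r / f radians off the axis. A picture is of the moment at which its call begins.
- workorder.hand_in(): hands the job in; it is judged then, once.
The state is a dict: "clock": time; "joint_pos": joint angles; "joint_velocities": joint speeds; "tau": joint torques, N m; "position": TCP position; "ee_rot": TCP orientation; "ft_force": force on the tool from outside, world axes, zero at the start; "torque": the same for the moment, N m; "grip_width": opening from 0.0 (shut) to 1.0 (fully open); "grasp_force": force on a finger pad.
Only numpy, scipy, OpenCV 4.12 (cv2) and the standard library are available. Lean on these libraries where they do the work, as an engineer would, in place of code of your own. Each camera call takes 0.05 s, during which the arm holds its last target. There are 200 camera calls.

## Working session

There is one attempt and no reset: what is moved stays moved. The work goes in short steps, Python scripts to look and compute and a tool call to move; the robot and the scene stay as the last step left them, time stands still between calls to the robot, and variables do not carry over. Pictures are saved under pics/ and viewed, at most 12 in all, crops included, and the job is handed in when it is done.

Besides the shell and the picture viewer there is one more tool, called after ">>>" as name(argument=value, ...) on one line, values as JSON. jog_arm: Moves the arm, as the interface text tells. Its arguments: {"type":"object","properties":{"increments":{"type":"array"},"grip_force":{"type":"number"}},"required":["increments"]}

```bash
mkdir -p pics; ls; python3 - <<'E'
from workcell import get_obs, optics, workorder, manip
import cv2, numpy as np
o=get_obs(); print(o); print(manip.tip_extent)
for n in ["scene","top"]:
    c=optics.camera(n); cv2.imwrite(f"pics/{n}0.png",c["color"][:,:,::-1]); np.savez(f"{n}0.npz",**c); print(n,c["K"],c["R"],c["t"])
E
```

```text
pics
{'clock': 0.0, 'joint_pos': array([ 1.14841819,  0.33289052, -0.06471345,  1.4609608 ,  0.02159123,
        1.34987228, -0.08848689]), 'joint_velocities': array([-0.0019798 , -0.0011344 , -0.00013184, -0.00057807, -0.00117298,
        0.00031909,  0.00100775]), 'tau': array([-7.04666054e-04, -6.25446868e+01,  4.90419287e-02, -3.91592360e+01,
        1.64041336e-02,  1.01181498e-02, -6.73814566e-05]), 'position': array([ 0.24313277, -0.57540072,  0.25549498]), 'ee_rot': array([ 9.80083861e-01,  1.98582753e-01, -1.68405786e-04, -6.97846989e-04]), 'ft_force': array([ 1.01469497, -0.39068181, -0.83482128]), 'torque': array([-0.00458233, -0.00469753,  0.03256669]), 'grasp_force': 0.0, 'grip_width': 0.9982391197964443}
0.025
scene [[470.40079841   0.         284.85418611]
 [  0.         470.40079841 211.29929881]
 [  0.           0.           1.        ]] [[ 8.78374508e-01  4.77972752e-01  5.20699656e-04]
 [ 4.07582734e-01 -7.48448255e-01 -5.23164911e-01]
 [-2.49668856e-01  4.59746950e-01 -8.52231309e-01]] [-0.51807361 -0.14823786  1.40939168]
top [[512.66955388   0.         289.23921261]
 [  0.         512.66955388 208.53444373]
 [  0.           0.           1.        ]] [[ 0.01738196 -0.99968343  0.01819084]
 [-0.99795928 -0.01846426 -0.06112559]
 [ 0.06144212 -0.01709123 -0.99796431]] [0.0143026  0.56896814 1.37637704]
```

View pics/scene0.png

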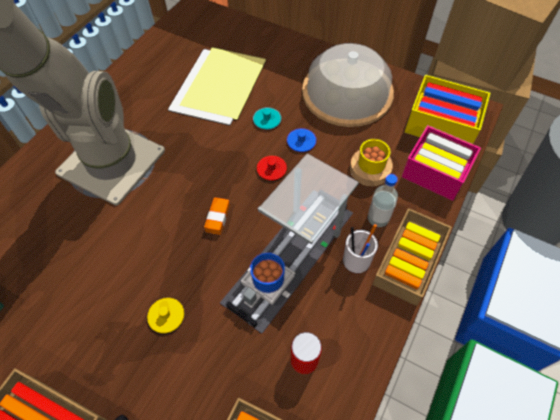

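View pics/top0.png

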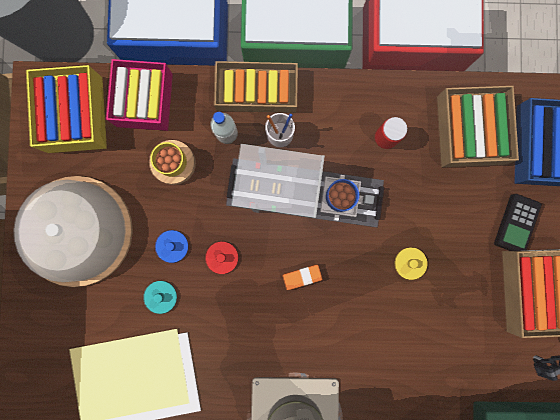

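The blue tub is in the nest: top (342,195), scene (267,270). Candidates for its lid in the top view:
- blue, (172,246)
- red look-alike, (222,258)
- turquoise look-alike, (160,297)
- yellow lid, (411,264)

I choose the blue one at (172,246), which is (301,141) in the scene view.

```bash
cat > h.py <<'E'
import numpy as np, cv2
def cloud(c):
    v,u=np.mgrid[0:420,0:560]; d=c["depth"]; K=c["K"]
    p=np.stack([(u-K[0,2])/K[0,0]*d,(v-K[1,2])/K[1,1]*d,d],-1)
    return (p-c["t"])@c["R"]
def plane(c,uv,z):
    uv=np.atleast_2d(uv).astype(float); K=c["K"]
    r=np.c_[(uv[:,0]-K[0,2])/K[0,0],(uv[:,1]-K[1,2])/K[1,1],np.ones(len(uv))]@c["R"]
    o=-c["R"].T@c["t"]
    return o+r*((z-o[2])/r[:,2])[:,None]
def circ(xy):
    A=np.c_[2*xy,np.ones(len(xy))]; s=np.linalg.lstsq(A,(xy**2).sum(1),rcond=None)[0]
    return s[:2],np.sqrt(s[2]+s[:2]@s[:2])
def bluemask(c):
    h=cv2.cvtColor(c["color"],cv2.COLOR_RGB2HSV); return cv2.inRange(h,(105,120,50),(125,255,255))
E
python3 - <<'E'
from h import *
lid={"top":(172,246),"scene":(301,141)}; tub={"top":(342,195),"scene":(267,270)}
for n in lid:
    c=dict(np.load(n+"0.npz")); P=cloud(c); m=bluemask(c)
    for nm,(u,v),z in (("lid",lid[n],.011),("tub",tub[n],.09)):
        w=np.zeros_like(m); cv2.circle(w,(u,v),26,255,-1); mm=m&w
        cs=max(cv2.findContours(mm,cv2.RETR_EXTERNAL,cv2.CHAIN_APPROX_NONE)[0],key=cv2.contourArea)[:,0]
        hull=cv2.convexHull(cs)[:,0]
        q=P[mm>0]
        print(n,nm,"plane",circ(plane(c,cs,z)[:,:2]),"z pct",np.percentile(q[:,2],[5,25,50,75,95]).round(4))
        s=q[abs(q[:,2]-z)<.004]; r=cv2.minEnclosingCircle(s[:,:2].astype(np.float32)); print("   depth",len(s),s.mean(0),r)
c=dict(np.load("top0.npz")); P=cloud(c)
# handle: height 75, right of tub
sub=P[170:230,360:392].reshape(-1,3); s=sub[(abs(sub[:,2]-.075)<.006)]; print("handle",len(s),s.mean(0) if len(s) else 0, s.min(0),s.max(0))
k=np.zeros((420,560),np.uint8); k[135:235,215:400]=((P[135:235,215:400,2]>.010)&(P[135:235,215:400,2]<.024)); 
print(k.sum()); xy=P[k>0][:,:2].astype(np.float32); print("rail z18",cv2.minAreaRect(xy))
g=np.zeros((420,560),np.uint8);g[135:235,215:340]=abs(P[135:235,215:340,2]-.2)<.012; print(g.sum()); 
if g.sum(): print(cv2.minAreaRect(P[g>0][:,:2].astype(np.float32)))
a=c["color"][130:240,140:400]; cv2.imwrite("pics/crop1.png",cv2.resize(a[:,:,::-1],None,fx=3,fy=3,interpolation=cv2.INTER_CUBIC))
E
```

```text
top lid plane (array([0.46141982, 0.34180771]), np.float64(0.04279652787372843)) z pct [0.0063 0.0094 0.0116 0.014  0.0383]
   depth 617 [0.46181052 0.34065732 0.01113714] ((0.46140173077583313, 0.3412679135799408), 0.04391289874911308)
top tub plane (array([ 0.60188896, -0.11034846]), np.float64(0.041197497630810584)) z pct [0.0542 0.0697 0.086  0.0905 0.0937]
   depth 107 [ 0.60750943 -0.11155986  0.09019001] ((0.6027430295944214, -0.11205937713384628), 0.04160255938768387)
scene lid plane (array([0.46211412, 0.33838703]), np.float64(0.044059447587393566)) z pct [0.0057 0.0087 0.0107 0.013  0.0371]
   depth 398 [0.46207892 0.33563092 0.01061109] ((0.4587104618549347, 0.33821025490760803), 0.04611778259277344)
scene tub plane (array([ 0.6085312, -0.1213319]), np.float64(0.04584798186489726)) z pct [0.0399 0.0629 0.0759 0.0875 0.0914]
   depth 162 [ 0.60436228 -0.11484992  0.0893949 ] ((0.602790892124176, -0.11458614468574524), 0.04250111058354378)
handle 80 [ 0.59399472 -0.18367646  0.07460633] [ 0.58135451 -0.19592852  0.06920892] [ 0.60506232 -0.17151086  0.07982882]
457
rail z18 ((0.6467087864875793, -0.02080199122428894), (0.2531684339046478, 0.4760753810405731), 1.46690833568573)
5317
((0.6247782111167908, 0.05549848452210426), (0.20104406774044037, 0.15068721771240234), 82.74579620361328)
```

View pics/crop1.png

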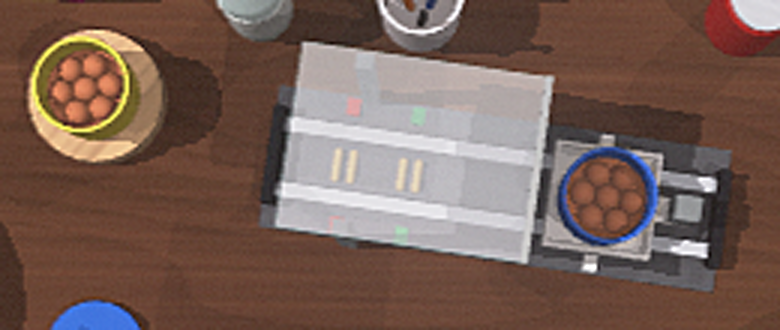

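The crop shows the blue tub in the nest, with the handle to its right and green marks under the glass. The geometry checks out:
- The glass rectangle measures 201x151 mm.
- It gives the rail axis and an origin of about (0.603,-0.1125).
- The handle is 72 mm behind, as specified.

Next I plan the approach.

```bash
cat >> h.py <<'E'
from scipy.spatial.transform import Rotation as Ro
AZ=np.radians(82.75); O=np.array([.603,-.1125,0])
U=np.array([np.cos(AZ),np.sin(AZ),0]); V=np.array([-U[1],U[0],0]); W=np.array([0,0,1.])
def tool(tilt=0): return Ro.from_matrix(np.c_[U,-V,-W])*Ro.from_rotvec([0,np.radians(tilt),0])
def rail(x,y,z): return O+x*U+y*V+z*W
def go(o,p,R):
    R0=Ro.from_quat(o["ee_rot"]); print("shift",R0.inv().apply(np.array(p)-o["position"]).round(4),"turn",(R0.inv()*R).as_rotvec().round(4))
E
python3 - <<'E'
from h import *
from workcell import get_obs
o=get_obs()
for p in [(.46,-.3,.26),(.48,0,.26),(.4615,.3405,.2)]: go(o,p,tool())
E
```

```text
shift [ 0.307  -0.1693 -0.0042] turn [-1.2000e-03 -6.0000e-04 -1.0445e+00]
shift [ 0.4422 -0.4379 -0.0039] turn [-1.2000e-03 -6.0000e-04 -1.0445e+00]
shift [ 0.5577 -0.7586  0.0565] turn [-1.2000e-03 -6.0000e-04 -1.0445e+00]
```

>>> jog_arm(increments=[[0.036,-0.018,0,0,0,-0.12,1],[0.071,-0.036,0,0,0,-0.24,1],[0.107,-0.055,0,0,0,-0.36,1],[0.143,-0.075,0,0,0,-0.48,1],[0.178,-0.095,0,0,0,-0.6,1]])

```text
clock: 0.52
position: [0.3712, -0.417, 0.2561]
ee_rot: [0.876, 0.482, -0.0, -0.0]
ft_force: [1.5, -0.3, 0.4]
grip_width: 1.0
grasp_force: 0.0
```

```bash
python3 - <<'E'
from h import *
from workcell import get_obs
o=get_obs(); print(o["position"])
for p in [(.46,-.3,.26),(.48,-.15,.26),(.48,0,.26),(.4615,.3405,.2)]: go(o,p,tool())
E
```

```text
[ 0.37115875 -0.41702361  0.25605465]
shift [ 0.1464  0.0124 -0.0039] turn [-4.000e-04 -1.000e-04 -4.384e-01]
shift [ 0.2838 -0.051  -0.0039] turn [-4.000e-04 -1.000e-04 -4.384e-01]
shift [ 0.4105 -0.1313 -0.0039] turn [-4.000e-04 -1.000e-04 -4.384e-01]
shift [ 0.6882 -0.3292  0.0562] turn [-4.000e-04 -1.000e-04 -4.384e-01]
```

>>> jog_arm(increments=[[0.04,0.003,0,0,0,-0.11,1],[0.08,0.006,0,0,0,-0.22,1],[0.12,0.005,0,0,0,-0.33,1],[0.158,-0.005,0,0,0,-0.438,1],[0.196,-0.016,0,0,0,-0.438,1]])

```text
clock: 0.93
position: [0.4633, -0.2434, 0.2559]
ee_rot: [0.75, 0.661, -0.0, -0.0]
ft_force: [0.4, 0.0, 0.4]
grip_width: 1.0
grasp_force: 0.0
```

```bash
python3 - <<'E'
from h import *
from workcell import get_obs
o=get_obs(); print(o["position"])
for p in [(.48,0,.26),(.4615,.3405,.2),(.4615,.3405,.14)]: go(o,p,tool())
E
```

```text
[ 0.46325229 -0.24342046  0.25590404]
shift [ 0.2436 -0.0139 -0.004 ] turn [-0.0005 -0.0003  0.001 ]
shift [ 0.5791 -0.0748  0.0561] turn [-0.0005 -0.0003  0.001 ]
shift [ 0.5791 -0.0748  0.1161] turn [-0.0005 -0.0003  0.001 ]
```

Straight-line travel, now along the tool axes.

>>> jog_arm(increments=[[0.04,-0.003,0,0,0,0,1],[0.08,-0.006,0,0,0,0,1],[0.12,-0.009,0,0,0,0,1],[0.16,-0.012,0,0,0,0,1],[0.2,-0.016,0,0,0,0,1]])

```text
clock: 1.35
position: [0.473, -0.0432, 0.2562]
ee_rot: [0.753, 0.659, -0.0, 0.0]
ft_force: [1.7, -0.3, -0.3]
grip_width: 1.001
grasp_force: 0.0
```

>>> jog_arm(increments=[[0.04,-0.005,0,0,0,0,1],[0.08,-0.01,0,0,0,0,1],[0.12,-0.015,0.01,0,0,0,1],[0.16,-0.021,0.02,0,0,0,1],[0.198,-0.028,0.03,0,0,0,1]])

```text
clock: 1.77
position: [0.4715, 0.1569, 0.2261]
ee_rot: [0.753, 0.658, 0.0, 0.0]
ft_force: [1.5, 0.2, 0.2]
grip_width: 1.0
grasp_force: 0.0
```

>>> jog_arm(increments=[[0.038,-0.007,0.01,0,0,0,1],[0.075,-0.014,0.02,0,0,0,1],[0.112,-0.021,0.025,0,0,0,1],[0.14,-0.028,0.03,0,0,0,1],[0.14,-0.028,0.03,0,0,0,1]])

```text
clock: 2.18
position: [0.4596, 0.3035, 0.1952]
ee_rot: [0.75, 0.661, -0.0, -0.002]
ft_force: [-0.3, -0.1, 0.1]
grip_width: 0.995
grasp_force: 0.0
```

```bash
python3 - <<'E'
from h import *
from workcell import get_obs, optics, manip
o=get_obs(); print(o["position"],o["joint_pos"].round(2),manip.tip_extent)
go(o,(.4615,.3405,.2),tool())
c=optics.camera("wrist"); cv2.imwrite("pics/w1.png",c["color"][:,:,::-1]); np.savez("w1.npz",**c); print(c["K"])
E
```

```text
[0.45955604 0.30352508 0.19520073] [ 0.07  0.33 -0.87  1.7   0.26  1.23 -0.99] 0.025
shift [ 0.0369 -0.0027 -0.0047] turn [-0.0031 -0.0024  0.0012]
[[325.1922621    0.         280.48082762]
 [  0.         325.1922621  208.38648941]
 [  0.           0.           1.        ]]
```

View pics/w1.png

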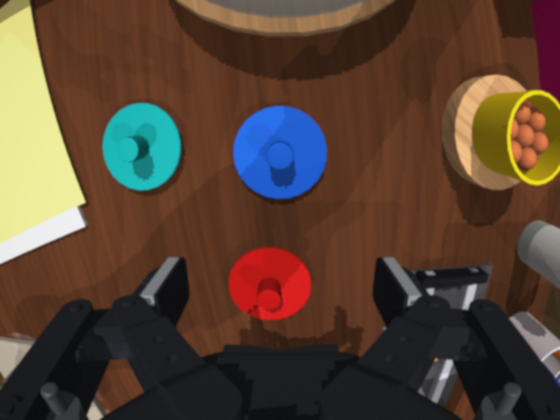

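The wrist view shows the blue lid at (280,152) with a round upright knob at (281,155). The red lid is at (270,284) and the turquoise one at (142,147). I'll measure the blue lid from here.

```bash
cat >> h.py <<'E'
def fish(c,uv,z):
    uv=np.atleast_2d(uv).astype(float); K=c["K"]
    d=(uv-K[:2,2])/K[0,0]; r=np.linalg.norm(d,axis=1)+1e-12
    ray=np.c_[d/r[:,None]*np.sin(r)[:,None],np.cos(r)]@c["R"]; o=-c["R"].T@c["t"]
    return o+ray*((z-o[2])/ray[:,2])[:,None]
E
python3 - <<'E'
from h import *
from workcell import get_obs
c=dict(np.load("w1.npz")); m=bluemask(c); w=np.zeros_like(m); cv2.circle(w,(280,152),55,255,-1)
cs=max(cv2.findContours(m&w,cv2.RETR_EXTERNAL,cv2.CHAIN_APPROX_NONE)[0],key=cv2.contourArea)[:,0]
p,r=circ(fish(c,cs,.0085)[:,:2]); print(p,r)
print("knob",fish(c,(281,154),.039))
go(get_obs(),(p[0],p[1],.1),tool())
E
```

```text
[0.46222489 0.34175823] 0.04415138355334659
knob [[0.46377949 0.34353198 0.039     ]]
shift [ 0.0408 -0.0034  0.0955] turn [-0.0025 -0.0009 -0.0007]
```

>>> jog_arm(increments=[[0.02,-0.002,0.03,0,0,0,0.2],[0.041,-0.003,0.065,0,0,0,0.2],[0.041,-0.003,0.1,0,0,0,0.2],[0.041,-0.003,0.12,0,0,0,0.2],[0.041,-0.003,0.12,0,0,0,0.2]])

```text
clock: 2.65
position: [0.4634, 0.3357, 0.0716]
ee_rot: [0.753, 0.658, -0.004, -0.0]
ft_force: [-0.1, -1.7, -0.1]
grip_width: 0.6
grasp_force: 0.0
```

```bash
python3 - <<'E'
from h import *
from workcell import get_obs, manip
o=get_obs(); print(o["position"],o["grip_width"],manip.tip_extent)
go(o,(.4622,.3415,.042),tool())
E
```

```text
[0.46342031 0.33570904 0.07162813] 0.6004915757300463 0.025
shift [ 0.0057 -0.0018  0.0296] turn [-0.0055  0.0053 -0.007 ]
```

>>> jog_arm(increments=[[0,0,0,0,0,0,0.2],[0,0,0,0,0,0,0.2]])

```text
clock: 2.82
position: [0.4662, 0.3384, 0.0779]
ee_rot: [0.753, 0.658, 0.001, 0.0]
ft_force: [0.2, -0.1, 0.3]
grip_width: 0.6
grasp_force: 0.0
```

```bash
python3 - <<'E'
from h import *
from workcell import get_obs, manip
o=get_obs(); print(o["position"],o["grip_width"],manip.tip_extent)
go(o,(.4622,.3415,.042),tool())
E
```

```text
[0.46620723 0.33837588 0.0779247 ] 0.5997097877992108 0.025
shift [ 0.0025 -0.0044  0.0359] turn [ 0.0016 -0.0009 -0.0074]
```

>>> jog_arm(increments=[[0.0025,-0.0045,0.01,0,0,0,0.2],[0.0025,-0.0045,0.02,0,0,0,0.2],[0.0025,-0.0045,0.03,0,0,0,0.2],[0.0025,-0.0045,0.035,0,0,0,0.2],[0.0025,-0.0045,0.035,0,0,0,0.2]])

```text
clock: 3.23
position: [0.4604, 0.3408, 0.0397]
ee_rot: [0.752, 0.659, -0.001, -0.0]
ft_force: [-0.7, 0.1, -0.4]
grip_width: 0.601
grasp_force: 0.0
```

```bash
python3 - <<'E'
from h import *
from workcell import get_obs, optics
o=get_obs(); print(o["position"]); go(o,(.4622,.3415,.042),tool())
c=optics.camera("wrist"); cv2.imwrite("pics/w2.png",c["color"][:,:,::-1])
E
```

```text
[0.46043545 0.34082765 0.03972008]
shift [ 0.0009  0.0017 -0.0023] turn [-0.0016  0.0016 -0.0064]
```

View pics/w2.png

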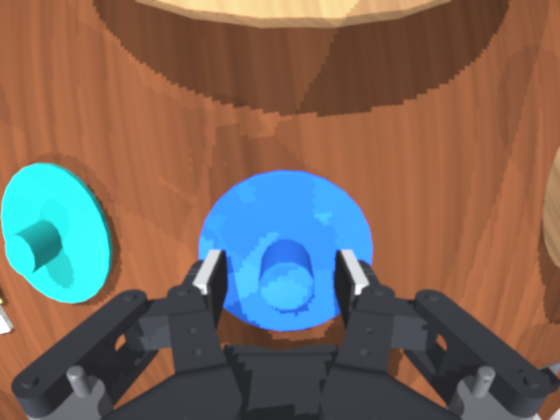

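The knob (287,285) is between the pads (208 and 352), so I close.

>>> jog_arm(increments=[[0.001,0.002,-0.002,0,0,0,0.2],[0.001,0.002,-0.002,0,0,0,-0.8],[0.001,0.002,-0.002,0,0,0,-0.8],[0.001,0.002,-0.002,0,0,0,-0.8],[0.001,0.002,-0.002,0,0,0,-0.8]], grip_force=50)

```text
clock: 3.7
position: [0.4637, 0.3426, 0.044]
ee_rot: [0.753, 0.659, 0.001, 0.0]
ft_force: [0.6, 0.1, 5.2]
grip_width: 0.258
grasp_force: 48.9
```

>>> jog_arm(increments=[[0,0,0,0,0,0,-0.8],[0,0,0,0,0,0,-0.8],[0,0,-0.01,0,0,0,-0.8],[0,0,-0.03,0,0,0,-0.8],[0,0,-0.05,0,0,0,-0.8]])

```text
clock: 4.12
position: [0.4625, 0.3419, 0.0938]
ee_rot: [0.752, 0.659, -0.001, -0.0]
ft_force: [1.4, 0.4, -0.2]
grip_width: 0.256
grasp_force: 49.0
```

>>> jog_arm(increments=[[0,0,-0.04,0,0,0,-0.8],[0,0,-0.08,0,0,0,-0.8],[-0.015,0,-0.115,0,0,0,-0.8],[-0.045,0,-0.14,0,0,0,-0.8],[-0.08,0,-0.16,0,0,0,-0.8]])

```text
clock: 4.53
position: [0.4518, 0.2643, 0.256]
ee_rot: [0.751, 0.66, 0.001, -0.0]
ft_force: [0.8, -1.3, 0.3]
grip_width: 0.259
grasp_force: 49.0
```

>>> jog_arm(increments=[[-0.038,0,0,0,0,0,-0.8],[-0.076,0.003,0,0,0,0,-0.8],[-0.114,0.007,0,0,0,0,-0.8],[-0.152,0.011,0,0,0,0,-0.8],[-0.19,0.015,0,0,0,0,-0.8]])

```text
clock: 4.95
position: [0.4414, 0.0711, 0.2539]
ee_rot: [0.752, 0.659, 0.0, 0.0]
ft_force: [1.4, -0.5, 0.3]
grip_width: 0.26
grasp_force: 49.0
```

```bash
python3 - <<'E'
from h import *
from workcell import get_obs, optics
o=get_obs(); print(o["position"],o["joint_pos"].round(2),o["grip_width"]);
for p in [(.46,-.1,.256),rail(0,.06,.25),rail(0,0,.2)]: go(o,p,tool())
E
```

```text
[0.44143257 0.0710852  0.25388967] [ 0.5  -0.03 -0.74  1.87 -0.02  1.29 -0.36] 0.26027446845358837
shift [-0.1671  0.041  -0.002 ] turn [ 0.0009  0.0004 -0.0061]
shift [-0.161   0.1244  0.0041] turn [ 0.0009  0.0004 -0.0061]
shift [-0.1606  0.1844  0.0541] turn [ 0.0009  0.0004 -0.0061]
```

>>> jog_arm(increments=[[-0.038,0.006,0,0,0,0,-0.8],[-0.076,0.012,0,0,0,0,-0.8],[-0.114,0.02,0,0,0,0,-0.8],[-0.15,0.032,0,0,0,0,-0.8],[-0.161,0.065,0,0,0,0,-0.8]])

```text
clock: 5.37
position: [0.4827, -0.1014, 0.254]
ee_rot: [0.755, 0.656, -0.002, 0.001]
ft_force: [1.7, -0.3, 0.9]
grip_width: 0.262
grasp_force: 49.2
```

>>> jog_arm(increments=[[0,0.03,0,0,0,0,-0.8],[0,0.06,0,0,0,0,-0.8],[0,0.09,0.01,0,0,0,-0.8],[0,0.119,0.02,0,0,0,-0.8],[0,0.119,0.03,0,0,0,-0.8]])

```text
clock: 5.78
position: [0.6063, -0.1115, 0.2217]
ee_rot: [0.753, 0.659, 0.001, -0.001]
ft_force: [-1.2, 0.1, -1.2]
grip_width: 0.259
grasp_force: 49.2
```

>>> jog_arm(increments=[[0,0,0,0,0,0,-0.8],[0,0,0,0,0,0,-0.8]])

```text
clock: 5.95
position: [0.6026, -0.1109, 0.2231]
ee_rot: [0.752, 0.659, -0.0, -0.001]
ft_force: [0.1, -0.4, -0.1]
grip_width: 0.252
grasp_force: 49.2
```

```bash
python3 - <<'E'
from h import *
from workcell import get_obs, optics
o=get_obs(); print(o["position"],o["joint_pos"].round(2),o["grip_width"],o["ft_force"]);
for p in [rail(0,0,.16),rail(0,0,.127)]: go(o,p,tool())
c=optics.camera("wrist"); cv2.imwrite("pics/w3.png",c["color"][:,:,::-1]); np.savez("w3.npz",**c)
E
```

```text
[ 0.60256689 -0.11085517  0.22313622] [ 0.54  0.38 -0.55  1.52  0.2   1.31 -0.17] 0.2522610592028778 [ 0.05043691 -0.38805275 -0.06180395]
shift [-0.0016  0.0007  0.0631] turn [-0.0016 -0.0005 -0.0058]
shift [-0.0016  0.0008  0.0961] turn [-0.0016 -0.0005 -0.0058]
```

View pics/w3.png

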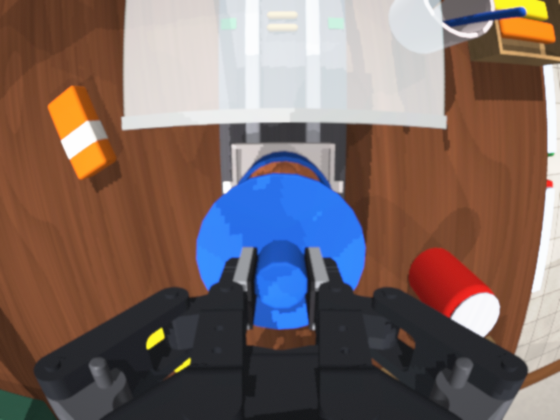

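The lid (281,250) is held level over the blue tub, whose rim arc shows at (283,160). The nest's edge spans columns 233 to 335. I'll compare the lid and tub centres in this one view.

```bash
python3 - <<'E'
from h import *
from scipy.optimize import least_squares
c=dict(np.load("w3.npz")); m=bluemask(c)
def ra(p): d=p-O; return (d@U).round(4),(d@V).round(4)
# lid flange: contour upper half and sides
cs=max(cv2.findContours(m,cv2.RETR_EXTERNAL,cv2.CHAIN_APPROX_NONE)[0],key=cv2.contourArea)[:,0]
lid=cs[(cs[:,1]>195)&(cs[:,1]<255)]
p,r=circ(fish(c,lid,.191)[:,:2]); print("lid",ra(np.r_[p,0]),r)
tub=[]
for u in range(248,322,2):
    vs=np.where(m[145:185,u])[0]
    if len(vs): tub.append((u,145+vs[0]))
tub=np.array(tub); q=fish(c,tub,.09)[:,:2]
f=least_squares(lambda x:np.hypot(*(q-x).T)-.042,p,loss="soft_l1",f_scale=.001); print("tub",ra(np.r_[f.x,0]),np.std(f.fun),len(q),tub[::6].tolist())
print("nest corners",[ra(x) for x in fish(c,[(233,144),(335,144)],.04)], "glass",[ra(x) for x in fish(c,[(123,125),(446,124)],.195)])
from workcell import get_obs
print("tcp",ra(get_obs()["position"]))
E
```

```text
lid (np.float64(0.0254), np.float64(0.0014)) 0.03589953666967285
tub (np.float64(0.0024), np.float64(0.0)) 0.0011409544175689343 37 [[248, 171], [260, 159], [272, 153], [284, 152], [296, 154], [308, 161], [320, 172]]
nest corners [(np.float64(0.0487), np.float64(0.0456)), (np.float64(0.0483), np.float64(-0.0494))] glass [(np.float64(0.0717), np.float64(0.0773)), (np.float64(0.0716), np.float64(-0.0794))]
tcp (np.float64(0.0015), np.float64(0.0005))
```

>>> jog_arm(increments=[[0,0.0013,0.02,0,0,0,-0.8],[0,0.0013,0.04,0,0,0,-0.8],[0,0.0013,0.06,0,0,0,-0.8],[0,0.0013,0.076,0,0,0,-0.8],[0,0.0013,0.08,0,0,0,-0.8]])

```text
clock: 6.42
position: [0.603, -0.1116, 0.1422]
ee_rot: [0.753, 0.659, -0.001, -0.001]
ft_force: [0.6, -0.1, -1.0]
grip_width: 0.259
grasp_force: 49.2
```

>>> jog_arm(increments=[[0,0,0,0,0,0,-0.8],[0,0,0,0,0,0,-0.8]])

```text
clock: 6.58
position: [0.6049, -0.1116, 0.1451]
ee_rot: [0.753, 0.659, 0.0, 0.001]
ft_force: [0.6, 0.3, -0.1]
grip_width: 0.262
grasp_force: 49.2
```

```bash
python3 - <<'E'
from h import *
from workcell import get_obs, optics
o=get_obs(); print(o["position"],o["ft_force"]); go(o,rail(.0007,-.0008,.127),tool())
E
```

```text
[ 0.60489515 -0.11156439  0.14511671] [ 0.58377075  0.25922043 -0.06822715]
shift [-0.0005 -0.001   0.0181] turn [ 0.0019  0.0004 -0.0065]
```

>>> jog_arm(increments=[[0,-0.001,0.006,0,0,0,-0.8],[0,-0.001,0.01,0,0,0,-0.8],[0,-0.001,0.012,0,0,0,-0.8],[0,-0.001,0.014,0,0,0,-0.8],[0,-0.001,0.014,0,0,0,-0.8]])

```text
clock: 7.0
position: [0.6034, -0.1113, 0.129]
ee_rot: [0.753, 0.659, -0.0, -0.0]
ft_force: [0.2, 0.0, 0.0]
grip_width: 0.259
grasp_force: 49.2
```

>>> jog_arm(increments=[[0,0,0.001,0,0,0,-0.8],[0,0,0.002,0,0,0,-0.8],[0,0,0.003,0,0,0,-0.8],[0,0,0.004,0,0,0,-0.8],[0,0,0.004,0,0,0,-0.8]])

```text
clock: 7.42
position: [0.6039, -0.1114, 0.1279]
ee_rot: [0.753, 0.659, 0.0, 0.001]
ft_force: [-10.3, 1.0, 21.3]
grip_width: 0.262
grasp_force: 51.2
```

>>> jog_arm(increments=[[0,-0.001,-0.001,0,0,0,-0.8],[0,-0.001,-0.001,0,0,0,-0.8],[0,-0.001,-0.001,0,0,0,0.0],[0,-0.001,-0.001,0,0,0,0.0],[0,-0.001,-0.001,0,0,0,0.0]])

```text
clock: 7.83
position: [0.6025, -0.1112, 0.1261]
ee_rot: [0.753, 0.659, -0.0, -0.0]
ft_force: [0.5, -0.2, -0.8]
grip_width: 0.498
grasp_force: 0.0
```

>>> jog_arm(increments=[[0,0,0,0,0,0,0.0],[0,0,-0.015,0,0,0,0.0],[0,0,-0.035,0,0,0,0.0],[0,0,-0.055,0,0,0,0.0],[0,0,-0.08,0,0,0,0.0]])

```text
clock: 8.25
position: [0.6019, -0.1111, 0.206]
ee_rot: [0.752, 0.659, -0.001, -0.001]
ft_force: [-0.3, 0.3, 0.8]
grip_width: 0.503
grasp_force: 0.0
```

```bash
python3 - <<'E'
from h import *
from workcell import get_obs, optics
o=get_obs(); print(o["position"],o["ft_force"],o["joint_pos"].round(2))
c=optics.camera("wrist"); s=optics.camera("scene")
P=cloud(s); m=bluemask(s); w=np.zeros_like(m); cv2.circle(w,(267,262),35,255,-1); q=P[(m&w)>0]; f=q[(q[:,2]>.088)&(q[:,2]<.102)]
A=np.c_[f[:,:2]-f[:,:2].mean(0),np.ones(len(f))]; print("flange plane",len(f),np.linalg.lstsq(A,f[:,2],rcond=None)[0])
a=np.hstack([c["color"][:,100:460],cv2.resize(s["color"][180:340,180:360],(472,420))])[:,:,::-1]; cv2.imwrite("pics/w4.png",cv2.resize(a,None,fx=.95,fy=.95))
E
```

```text
[ 0.60193293 -0.11113859  0.20604735] [-0.30061386  0.27128834  0.8347843 ] [ 0.54  0.39 -0.55  1.54  0.21  1.27 -0.17]
flange plane 821 [-0.00454818  0.0007133   0.0946435 ]
```

View pics/w4.png

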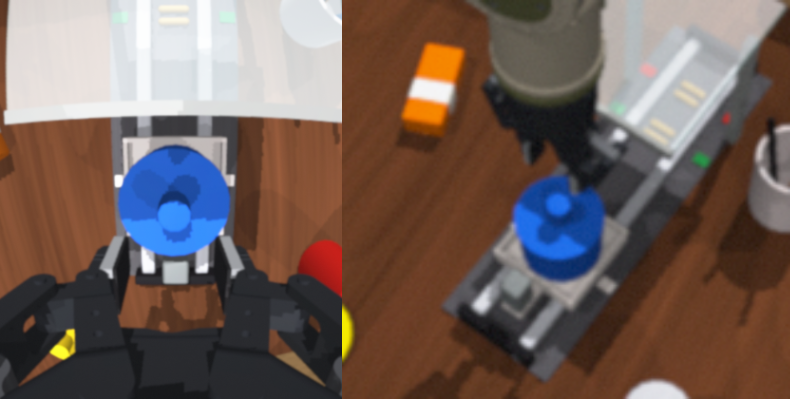

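The lid sits flat: the flange plane is level and its top is at 94.6 mm against 95 expected. Now I back off and lean the tool.

>>> jog_arm(increments=[[-0.03,0,-0.02,0,0.0,0,0],[-0.065,0,-0.035,0,0.1,0,-1],[-0.1,0,-0.04,0,0.2,0,-1],[-0.135,0,-0.04,0,0.31,0,-1],[-0.17,0,-0.04,0,0.42,0,-1]])

```text
clock: 8.77
position: [0.58, -0.2816, 0.2477]
ee_rot: [0.735, 0.644, 0.16, -0.137]
ft_force: [1.1, -0.9, -1.1]
grip_width: 0.005
grasp_force: 0.0
```

```bash
cat >> h.py <<'E'
def st():
    from workcell import get_obs
    o=get_obs(); R=Ro.from_quat(o["ee_rot"]); z=R.apply([0,0,1]); d=o["position"]-O
    print("rail tcp",np.round([d@U,d@V,d[2]],4),"tilt",np.degrees(np.arctan2(z@U,-z[2])).round(1),"F rail",np.round([o["ft_force"]@U,o["ft_force"]@V,o["ft_force"][2]],1),o["joint_pos"].round(2),o["grip_width"].round(2)); return o
E
python3 - <<'E'
from h import *
o=st(); go(o,rail(-.19,0,.12),tool(60)); go(o,rail(-.15,0,.066),tool(60))
E
```

```text
Traceback (most recent call last):
  File "h.py", line 31, in st
    print("rail tcp",np.round([d@U,d@V,d[2]],4),"tilt",np.degrees(np.arctan2(z@U,-z[2])).round(1),"F rail",np.round([o["ft_force"]@U,o["ft_force"]@V,o["ft_force"][2]],1),o["joint_pos"].round(2),o["grip_width"].round(2)); return o
                                                                                                                                                                                                  ^^^^^^^^^^^^^^^^^^^^^
AttributeError: 'float' object has no attribute 'round'
```

```bash
sed -i 's/o\["grip_width"\].round(2)/round(o["grip_width"],2)/' h.py
python3 - <<'E'
from h import *
o=st(); go(o,rail(-.19,0,.12),tool(60)); go(o,rail(-.15,0,.066),tool(60))
E
```

```text
rail tcp [-0.1706  0.0015  0.2477] tilt 24.3 F rail [-0.8 -1.2 -1.1] [ 0.91  0.56 -0.53  1.27 -0.13  1.5   0.32] 0.0
shift [-0.0701  0.0011  0.1085] turn [ 0.0075  0.6237 -0.0019]
shift [-0.0559  0.0006  0.1741] turn [ 0.0075  0.6237 -0.0019]
```

>>> jog_arm(increments=[[-0.015,0,0.01,0.001,0.12,0,-1],[-0.03,0,0.03,0.003,0.24,0,-1],[-0.045,0.001,0.05,0.004,0.37,0,-1],[-0.06,0.001,0.07,0.006,0.49,0,-1],[-0.065,0.001,0.085,0.007,0.6,0,-1]])

```text
clock: 9.18
position: [0.5761, -0.3069, 0.1383]
ee_rot: [0.657, 0.572, 0.367, -0.326]
ft_force: [-0.2, 0.2, -0.6]
grip_width: -0.002
grasp_force: 0.0
```

>>> jog_arm(increments=[[0,0,0,0,0.02,0,-1],[0,0,0,0,0.02,0,-1]])

```text
clock: 9.35
position: [0.5766, -0.3044, 0.1388]
ee_rot: [0.653, 0.57, 0.372, -0.332]
ft_force: [-0.8, 0.4, 0.9]
grip_width: -0.0
grasp_force: 0.0
```

```bash
python3 - <<'E'
from h import *
o=st(); go(o,rail(-.15,-.001,.066),tool(60)); go(o,rail(-.125,-.001,.066),tool(60))
E
```

```text
rail tcp [-0.1937  0.0019  0.1388] tilt 59.8 F rail [0.3 0.8 0.9] [ 1.07  1.   -0.58  1.11 -0.41  1.67  0.52] -0.0
shift [-0.0408  0.0035  0.0744] turn [-0.0022  0.0039 -0.0105]
shift [-0.0283  0.0034  0.096 ] turn [-0.0022  0.0039 -0.0105]
```

>>> jog_arm(increments=[[-0.018,0.0015,0.033,-0.001,0.002,-0.005,-1],[-0.036,0.003,0.066,-0.001,0.003,-0.01,-1],[-0.035,0.0035,0.085,-0.001,0.003,-0.01,-1],[-0.029,0.0035,0.096,-0.001,0.003,-0.01,-1],[-0.029,0.0035,0.096,-0.001,0.003,-0.01,-1]])

```text
clock: 9.77
position: [0.5914, -0.2331, 0.0722]
ee_rot: [0.647, 0.578, 0.374, -0.327]
ft_force: [0.4, 0.7, 1.0]
grip_width: 0.003
grasp_force: 0.0
```

>>> jog_arm(increments=[[0,0,0,0,0,0,-1],[0,0,0,0,0,0,-1]])

```text
clock: 9.93
position: [0.5906, -0.2384, 0.0712]
ee_rot: [0.65, 0.576, 0.374, -0.326]
ft_force: [-0.5, -0.7, 0.6]
grip_width: 0.001
grasp_force: 0.0
```

```bash
python3 - <<'E'
from h import *
from workcell import optics
o=st(); go(o,rail(-.115,-.001,.066),tool(60))
s=optics.camera("scene"); c=optics.camera("wrist"); a=np.hstack([cv2.resize(c["color"],(373,280)),cv2.resize(s["color"][180:340,180:360],(315,280))]); cv2.imwrite("pics/w5.png",a[:,:,::-1])
E
```

```text
rail tcp [-0.1265 -0.0036  0.0712] tilt 59.5 F rail [-0.8  0.4  0.6] [ 1.04  1.02 -0.6   1.25 -0.41  1.49  0.58] 0.0
shift [ 0.0014 -0.0026  0.0125] turn [0.0019 0.0088 0.0078]
```

View pics/w5.png

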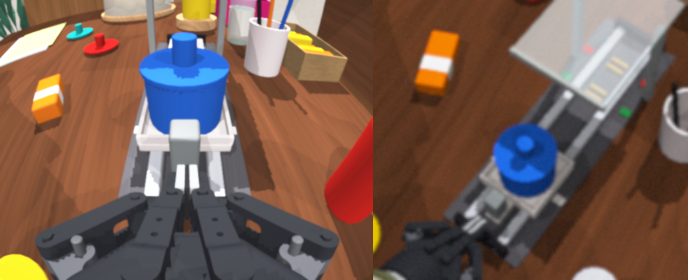

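>>> jog_arm(increments=[[-0.004,-0.0026,0.003,0,0,0,-1],[-0.002,-0.0026,0.007,0,0,0,-1],[0,-0.0026,0.01,0,0,0,-1],[0.0015,-0.0026,0.0125,0,0,0,-1],[0.0015,-0.0026,0.0125,0,0,0,-1]])

```text
clock: 10.45
position: [0.5886, -0.2243, 0.0637]
ee_rot: [0.649, 0.575, 0.375, -0.329]
ft_force: [0.7, 0.3, -0.6]
grip_width: 0.003
grasp_force: 0.0
```

>>> jog_arm(increments=[[0.001,0,0.0017,0,0,0,-1],[0.002,0,0.0035,0,0,0,-1],[0.003,0,0.0052,0,0,0,-1],[0.0035,0,0.006,0,0,0,-1],[0.0035,0,0.006,0,0,0,-1]])

```text
clock: 10.87
position: [0.5893, -0.2189, 0.0636]
ee_rot: [0.65, 0.575, 0.375, -0.328]
ft_force: [0.1, -2.9, -0.5]
grip_width: -0.0
grasp_force: 1.5
```

```bash
python3 - <<'E'
from h import *
o=st(); go(o,rail(-.09,-.001,.066),tool(60))
E
```

```text
rail tcp [-1.073e-01  1.000e-04  6.360e-02] tilt 59.7 F rail [-2.8 -0.4 -0.5] [ 1.04  1.01 -0.6   1.3  -0.41  1.45  0.59] -0.0
shift [0.0108 0.0012 0.0137] turn [0.0006 0.0049 0.0045]
```

>>> jog_arm(increments=[[0.0025,0.0005,0.0043,0,0,0,-1],[0.005,0.001,0.0087,0,0,0,-1],[0.0075,0.001,0.013,0,0,0,-1],[0.01,0.001,0.0173,0,0,0,-1],[0.0125,0.001,0.0217,0,0,0,-1]])

```text
clock: 11.28
position: [0.5936, -0.1929, 0.0636]
ee_rot: [0.649, 0.575, 0.375, -0.329]
ft_force: [0.0, -1.6, -0.3]
grip_width: 0.001
grasp_force: 0.6
```

```bash
python3 - <<'E'
from h import *
from workcell import optics
o=st(); go(o,rail(-.04,-.001,.064),tool(60))
E
```

```text
rail tcp [-0.081  -0.0008  0.0636] tilt 59.8 F rail [-1.6 -0.2 -0.3] [ 1.02  1.   -0.62  1.34 -0.42  1.41  0.58] 0.0
shift [0.021  0.0003 0.0352] turn [-0.0002  0.0039  0.0049]
```

>>> jog_arm(increments=[[0.003,0,0.0052,0,0,0,-1],[0.0065,0,0.0113,0,0,0,-1],[0.01,0,0.0173,0,0,0,-1],[0.0135,0,0.0234,0,0,0,-1],[0.017,0,0.0294,0,0,0,-1]])

```text
clock: 11.7
position: [0.5978, -0.1593, 0.0634]
ee_rot: [0.649, 0.575, 0.375, -0.328]
ft_force: [0.3, -1.9, 0.2]
grip_width: 0.0
grasp_force: 0.7
```

>>> jog_arm(increments=[[0.0035,0,0.006,0,0,0,-1],[0.007,0,0.0121,0,0,0,-1],[0.0105,0,0.0182,0,0,0,-1],[0.014,0,0.0242,0,0,0,-1],[0.0175,0,0.0303,0,0,0,-1]])

```text
clock: 12.12
position: [0.602, -0.1247, 0.0632]
ee_rot: [0.649, 0.575, 0.375, -0.328]
ft_force: [-0.8, -2.1, 0.6]
grip_width: 0.003
grasp_force: 0.7
```

>>> jog_arm(increments=[[0.0035,0,0.006,0,0,0,-1],[0.007,0,0.0121,0,0,0,-1],[0.0105,0,0.0182,0,0,0,-1],[0.014,0,0.0242,0,0,0,-1],[0.0165,0,0.0286,0,0,0,-1]])

```text
clock: 12.53
position: [0.6061, -0.0915, 0.0631]
ee_rot: [0.649, 0.575, 0.375, -0.329]
ft_force: [1.4, -1.6, 0.2]
grip_width: -0.001
grasp_force: 0.6
```

```bash
python3 - <<'E'
from h import *
from workcell import optics
o=st(); go(o,rail(.06,-.001,.064),tool(60))
s=optics.camera("scene"); P=cloud(s); c=optics.camera("wrist"); a=np.hstack([cv2.resize(c["color"],(373,280)),cv2.resize(s["color"][140:300,220:400],(315,280))]); cv2.imwrite("pics/w6.png",a[:,:,::-1])
E
```

```text
rail tcp [ 0.0212 -0.0004  0.0631] tilt 59.8 F rail [-1.4 -1.6  0.2] [ 0.97  0.94 -0.67  1.5  -0.47  1.24  0.55] -0.0
shift [0.0203 0.0007 0.0331] turn [-0.0005  0.004   0.0049]
```

View pics/w6.png

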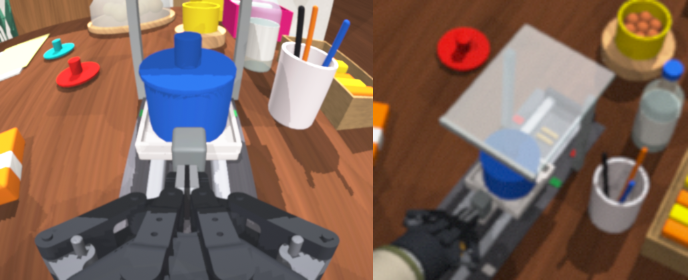

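The carrier is under the glass with the lid flat, and the gripper is clear of the glass edge. About 46 mm to go.

>>> jog_arm(increments=[[0.0035,0,0.006,0,0,0,-1],[0.007,0,0.0121,0,0,0,-1],[0.0105,0,0.0182,0,0,0,-1],[0.013,0,0.0225,0,0,0,-1],[0.015,0,0.026,0,0,0,-1]])

```text
clock: 13.05
position: [0.6098, -0.0618, 0.063]
ee_rot: [0.649, 0.575, 0.375, -0.329]
ft_force: [-0.7, -0.8, -1.0]
grip_width: -0.002
grasp_force: 0.6
```

>>> jog_arm(increments=[[0.001,0,0.0017,0,0,0,-1],[0.002,0,0.0035,0,0,0,-1],[0.003,0,0.0052,0,0,0,-1],[0.004,0,0.0069,0,0,0,-1],[0.0045,0,0.0078,0,0,0,-1]])

```text
clock: 13.47
position: [0.6109, -0.0533, 0.0629]
ee_rot: [0.649, 0.575, 0.375, -0.329]
ft_force: [-0.1, -0.7, 0.5]
grip_width: 0.001
grasp_force: 0.1
```

```bash
python3 - <<'E'
from h import *
o=st(); go(o,rail(.0665,-.001,.064),tool(60))
E
```

```text
rail tcp [ 0.0597 -0.0003  0.0629] tilt 59.8 F rail [-0.7  0.   0.5] [ 0.94  0.92 -0.7   1.55 -0.5   1.18  0.54] 0.0
shift [0.0043 0.0007 0.0053] turn [-0.0003  0.0038  0.0047]
```

>>> jog_arm(increments=[[0.0005,0,0.0009,0,0,0,-1],[0.001,0,0.0017,0,0,0,-1],[0.0015,0,0.0026,0,0,0,-1],[0.002,0,0.0035,0,0,0,-1],[0.0025,0,0.0043,0,0,0,-1]])

```text
clock: 13.88
position: [0.6115, -0.0488, 0.0629]
ee_rot: [0.649, 0.575, 0.375, -0.328]
ft_force: [-0.0, 0.0, 0.8]
grip_width: 0.0
grasp_force: 0.0
```

```bash
python3 - <<'E'
from h import *
o=st()
E
```

```text
rail tcp [ 0.0643 -0.0004  0.0629] tilt 59.8 F rail [0.  0.  0.8] [ 0.94  0.92 -0.7   1.55 -0.5   1.17  0.54] 0.0
```

Contact has vanished, which is consistent with the ball pulling the carrier in. I'll feel for the handle gently to confirm.

>>> jog_arm(increments=[[0.0004,0,0.0007,0,0,0,-1],[0.0008,0,0.0014,0,0,0,-1],[0.0012,0,0.0021,0,0,0,-1],[0.0012,0,0.0021,0,0,0,-1]])

```text
clock: 14.22
position: [0.6118, -0.0471, 0.0628]
ee_rot: [0.65, 0.575, 0.375, -0.328]
ft_force: [-1.6, -3.7, 1.8]
grip_width: -0.0
grasp_force: 1.8
```

```bash
python3 - <<'E'
from h import *
from workcell import optics
st()
c=optics.camera("wrist"); np.savez("w7.npz",**c); cv2.imwrite("pics/w7.png",c["color"][:,:,::-1])
t=optics.camera("top"); P=cloud(t); 
b=cv2.resize(t["color"][130:230,220:390],None,fx=3,fy=3); cv2.imwrite("pics/t7.png",b[:,:,::-1]); np.savez("t7.npz",**t)
E
```

```text
rail tcp [ 0.0659 -0.0005  0.0628] tilt 59.7 F rail [-3.9  1.2  1.8] [ 0.94  0.92 -0.7   1.55 -0.5   1.17  0.54] -0.0
```

View pics/t7.png

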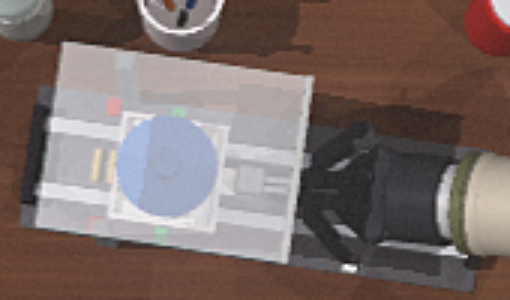

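The carrier's nest, centre (170,170), lies on the line between the green marks (179,112) and (161,231). It resists like a seated stop, so I back off.

>>> jog_arm(increments=[[-0.005,0,-0.0087,0,0,0,-1],[-0.015,0,-0.026,0,0,0,-1],[-0.03,0,-0.052,0,0,0,-1],[-0.045,0,-0.078,0,0,0,-1],[-0.06,0,-0.104,0,0,0,-1]])

```text
clock: 14.73
position: [0.5964, -0.1672, 0.0634]
ee_rot: [0.649, 0.575, 0.375, -0.329]
ft_force: [0.5, 0.0, 0.4]
grip_width: 0.002
grasp_force: 0.0
```

>>> jog_arm(increments=[[-0.01,0,-0.03,0,0,0,-1],[-0.01,0,-0.06,0,0,0,-1],[-0.01,0,-0.06,0,0,0,-1],[-0.01,0,-0.06,0,0,0,-1]])

```text
clock: 15.07
position: [0.5899, -0.2244, 0.0853]
ee_rot: [0.65, 0.574, 0.375, -0.327]
ft_force: [0.5, 0.3, -0.8]
grip_width: 0.0
grasp_force: 0.0
```

```bash
python3 - <<'E'
from h import *
from workcell import optics
st()
t=optics.camera("top"); s=optics.camera("scene")
# nest and green marks, plane-projected to rail coords (top view)
h=cv2.cvtColor(t["color"],cv2.COLOR_RGB2HSV); g=cv2.inRange(h,(45,50,60),(85,255,255)); w=np.zeros_like(g); w[130:230,225:335]=255
n,l,stt,ce=cv2.connectedComponentsWithStats(g&w)
for i in range(1,n):
    if stt[i,4]>3: d=plane(t,ce[i],.018)[0]-O; print("green",stt[i,4],d@U,d@V)
b=bluemask(t); b=cv2.inRange(h,(95,40,50),(125,255,255))&w; cs=max(cv2.findContours(b,cv2.RETR_EXTERNAL,cv2.CHAIN_APPROX_NONE)[0],key=cv2.contourArea)[:,0]
p,r=circ(plane(t,cs,.095)[:,:2]); d=np.r_[p,0]-O; print("lid",d@U,d@V,r)
a=np.hstack([cv2.resize(t["color"][100:300,100:440],(476,280)),cv2.resize(s["color"][120:280,230:410],(315,280))]); cv2.imwrite("pics/f.png",a[:,:,::-1])
E
```

```text
rail tcp [-0.1127 -0.0011  0.0853] tilt 59.7 F rail [ 0.4 -0.5 -0.8] [ 1.04  0.99 -0.61  1.29 -0.42  1.48  0.57] 0.0
lid 0.1768443915758903 0.001387487158294749 0.04175045730672789
```

View pics/f.png

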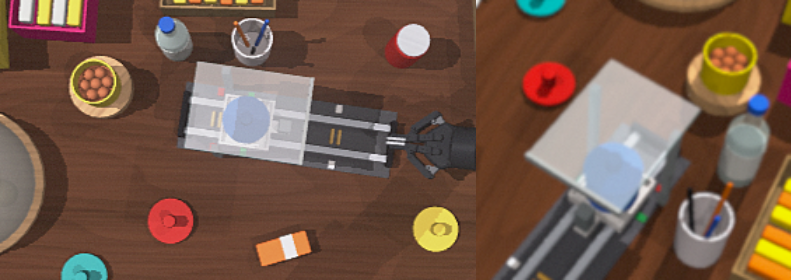

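The lid measures at rail x 176.8 mm, which is the 175 mm stop plus the 1 to 2 mm offset seen at the start. Everything else is where it was and the arm is clear, so I hand in.

```bash
python3 -c "
from workcell import workorder; print(workorder.hand_in())"
```

```text
the job is handed in; nothing more can be done
None
```

The blue lid sits flat on the blue tub, the carrier is clicked in at the green stop under the glass, and the job was handed in at about 15 s of the 59 s limit; the verdict was not shown.

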